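# Turn up the test pot's hot plate by three clicks

### The job

Turn up the heat under the pot: with a fingertip, push the selector in front of the hot plate that carries the pot clockwise, exactly three clicks on from where it stands. Then press the start button between the two selectors all the way down and let it come up again. Do not pinch the selector or pick anything up, and leave the other selector and all other things as they are.

Things in the scene. Friction and masses are not known exactly. Their poses are not given: they have to be found in the camera images.
- cooker: double hot plate, steel box 360 (x) x 520 (y) x 70 mm high, fixed; origin: centre of its underside. x points away from the robot (front edge at -180 mm), y left. Round plates at x 55, y +130 (left) and -130 mm (right); each has its selector in front at x -130 mm, same y; start button at x -130, y 0. Seven ticks round each selector mark its clicks
- selector_left (a joint): angle (rad) of the left selector, clockwise from above. 7 click positions, 30 degrees apart: 0, 0.524, 1.047 ... 3.142, stops just beyond; detents pull it into the nearest. Starts in the first, second or third. At 0 the pointer points along the cooker's -y, at 1.571 along -x (near edge), at 3.142 along +y. A click takes about 5 N sideways at 25 mm from the axis
- selector_left_axis (a point): on the turning axis of the left selector (left, +y seen from the robot), at the top of its skirt, 79 mm above the table; axes as the cooker's. Black skirt 64 mm across with an upright bar grip: 16 mm thick, 26 mm above the skirt, from 22 mm behind the axis to 30 mm before it; the long end is the pointer, white line on top. Push on its plain upright sides
- selector_left_tip (a point): the pointer end of the left selector's bar, 30 mm from the axis and 11 mm above the skirt; turns with the selector, its x axis points along the pointer, away from the turning axis
- plate_left (a point): centre of the upper face of the left hot plate, 80 mm above the table, plate 176 mm across
- selector_right (a joint): angle (rad) of the right selector, clockwise from above. 7 click positions, 30 degrees apart: 0, 0.524, 1.047 ... 3.142, stops just beyond; detents pull it into the nearest. Starts in the first, second or third. At 0 the pointer points along the cooker's -y, at 1.571 along -x (near edge), at 3.142 along +y. A click takes about 5 N sideways at 25 mm from the axis
- selector_right_axis (a point): on the turning axis of the right selector (right, -y seen from the robot), at the top of its skirt, 79 mm above the table; axes as the cooker's. Black skirt 64 mm across with an upright bar grip: 16 mm thick, 26 mm above the skirt, from 22 mm behind the axis to 30 mm before it; the long end is the pointer, white line on top. Push on its plain upright sides
- selector_right_tip (a point): the pointer end of the right selector's bar, 30 mm from the axis and 11 mm above the skirt; turns with the selector, its x axis points along the pointer, away from the turning axis
- plate_right (a point): centre of the upper face of the right hot plate, 80 mm above the table, plate 176 mm across
- start (a joint): travel of the start button (m): 0 up, 0.006 fully down; springs back; about 5 N holds it fully down; counts as pressed from 0.0045
- start_top (a point): centre of the upper face of the start button, a plain grey round push button 30 mm across in a dark housing; moves down with it
- pot: aluminium pot, 150 mm across, 70 mm high with two short side handles; stands loose and open on one of the two plates (left or right, varies); origin at the centre of its underside
- bowl: shallow empty steel bowl, 110 mm across, 40 mm high, parked on the plate that has no pot; leave alone; origin at the centre of its underside
- weight: small steel weight, 28 mm across, 33 mm high, loose on the right end of the cooker's front strip; leave alone; origin at its underside
- calculator: white desk calculator 160 x 100 x 18 mm on the table at the left; leave alone; origin at its underside
- tape: roll of tape 90 mm across, 24 mm high, on the table; leave alone; origin at its underside
- jar: jar 60 mm across, 80 mm high, on the table at the left; leave alone; origin at its underside
- screwdriver: screwdriver lying on the table in front at the right; leave alone; origin at its underside
- mug: white mug 80 mm across, 90 mm high, on the table at the right; leave alone; origin at its underside

How it is judged:
By the outcome, as a careful person would: the job done as asked, in the order asked, and still so for the second after the job is handed in, with the robot touching nothing.
It also fails if it takes over 53 s, if anything falls off the work surface, if the arm or the gripper's body presses on something with over 40 N, if the wrist force passes 120 N, or if a joint passes its speed limit or range.

### The arm

A 6-joint arm with a two-finger parallel gripper is mounted at the origin on the work surface. World frame = base frame: x ahead of the robot, y to its left, z up, the work surface at z = 0. Lengths are in m, angles in rad, forces in N, time in s.
With the tool pointing down it reaches from about 0.35 to 0.975 m from the base axis. Payload 17.4 kg.
Tool frame: the origin (TCP) lies at the very end of the fingers, on their centre line; the grasp point (between the pads) lies 19 mm behind it; z points along the fingers, y is the line along which they close (so a half turn about z gives the same grasp; the last joint's range is limited). The gripper opens to 85 mm and grips with 20 to 120 N. Pads are 22 mm wide; open, the fingers measure 114 mm over their backs; the gripper's body (76 mm by 85 mm) begins 54 mm behind the grasp point. The pads swing forward as they close: fully open they stand 13 mm farther back than shut.
Start: joints at [-1.297, 0.116, 1.442, -0, 1.584, -0.038], TCP at [0.207, -0.642, 0.198] pointing down, gripper open.
Joint ranges: [-2.83, 2.83], [-0.83, 2.19], [0.07, 2.5], [-1.14, 4.28], [0.01, 3], [-2.97, 2.97]. Speed limits (rad/s): [1.89, 1.89, 2.22, 3.14, 3.14, 3.14].

### API

Orientations are given as a rotation vector (axis times angle).
In Python, from station import read_state, grab_frame, job_done gives the robot as it stands. The module is installed in compiled form; this text tells all that it offers.
- The arm moves only by the shell command python3 -m crank 'ROWS' [OPENING] [FORCE]. ROWS is JSON, a list of rows, each a list of 6 numbers: the shift along the tool's x, y, z as a fraction of full scale, then the turn, a rotation vector about the tool's x, y, z as a fraction of full scale. In form: [[dx, dy, dz, ax, ay, az], ...]. A call has 1 to 20 rows; each row is the pose to reach, as a shift and turn from the pose commanded when the call began, along the tool's axes at that moment, turning the shorter way round; what a row does not reach only later rows make up. Full scale, the value 1, is 100 mm for a shift and 180 degrees for a turn. A row lasts 1/8 s, in which the tool goes at most 62.5 mm and 10.7 degrees, less where a joint would pass 70% of its speed; a pose out of reach is approached as far as the arm can. A call with a number of a shift or a turn outside -1 to 1 is refused whole. A call with a gripper value outside its range is refused whole. OPENING is the opening, from 0 (shut) to 1 (fully open), set as the call begins (- or left out, the last holds). The fingers move at their own pace and stop on an object; FORCE is the grip in N (left out, the last holds). Time passes only in rows, so rows that repeat a pose let the fingers close. It gives the time, the measured TCP pose, the force, the opening and the grip force at its end, in the units of the state.
- read_state(): the state, without advancing time (a new reading comes with each control period).
- grab_frame(name): name is "scene" or "top" or "wrist"; returns a dict with "color" (400x640x3 uint8, red, green, blue), "z_map" (400x640 float32, m along the optical axis (not along the pixel's ray), 0 where there is no reading), "fx", "fy", "cx", "cy" (pixels), "position" and "attitude" of the camera in the world; the wrist camera has in their place "T_tool_cam" (4x4, takes a point from camera to tool coordinates, whose origin is the TCP and whose axes are the flange's). Camera axes: x right, y down, z forward; pixel columns grow to the right and rows downward; lengths in m; the calibration is good to about 2 mm. A picture is of the moment at which its call begins: read the wrist's pose just before it.
- job_done(): hands the job in; it is judged then, once.
The state is a dict: "clock": time; "qpos": joint angles; "joint_vel": joint speeds; "effort": joint torques, N m; "ee_pos": TCP position; "tool_rot": TCP orientation; "ft_force": force on the tool from outside, world axes, zero at the start; "wrist_torque": the same for the moment, N m; "finger_gap": finger opening in m; "grasp_force": force on a finger pad.
Only numpy, scipy, OpenCV 4.12 (cv2) and the standard library are available. Lean on these libraries where they do the work, as an engineer would, in place of code of your own. Each camera call takes 0.05 s, during which the arm holds its last target. There are 200 camera calls.

## Working session

There is one attempt and no reset: what is moved stays moved. The work goes in short steps, Python scripts to look and compute and a shell command to move; the robot and the scene stay as the last step left them, time stands still between calls to the robot, and variables do not carry over. Pictures are saved under pics/ and viewed, at most 10 in all, crops included, and the job is handed in when it is done.

```bash
mkdir -p pics && cat > h.py <<'E'
import numpy as np, cv2
from scipy.spatial.transform import Rotation as R
from station import read_state, grab_frame, job_done
def cam(f):
    if "T_tool_cam" in f:
        s=f["s"]; T=np.eye(4); T[:3,:3]=R.from_rotvec(s["tool_rot"]).as_matrix(); T[:3,3]=s["ee_pos"]
        return T@np.array(f["T_tool_cam"])
    T=np.eye(4); a=np.array(f["attitude"]); T[:3,:3]=a if a.shape==(3,3) else R.from_rotvec(a).as_matrix(); T[:3,3]=f["position"]; return T
def grab(n):
    s=read_state(); f=grab_frame(n); f["s"]=s; return f
def ray(f,u,v,z):
    T=cam(f); d=T[:3,:3]@np.array([(u-f["cx"])/f["fx"],(v-f["cy"])/f["fy"],1]); o=T[:3,3]
    return o+d*(z-o[2])/d[2]
def proj(f,p):
    T=cam(f); c=T[:3,:3].T@(np.array(p)-T[:3,3]); return np.array([f["cx"]+f["fx"]*c[0]/c[2],f["cy"]+f["fy"]*c[1]/c[2]])
def save(f,n): cv2.imwrite("pics/"+n,f["color"][:,:,::-1])
E
python3 - <<'E'
from h import *
import pickle
f=grab("top"); print(f["attitude"],f["position"],f["fx"]); save(f,"top.png"); pickle.dump(f,open("top.pkl","wb"))
s=read_state(); print(s)
E
```

```text
[-2.20474757  2.15332122 -0.04180813] [ 0.43701443 -0.02806294  1.55156984] 446.10928339825637
{'clock': 0.05, 'qpos': array([-1.29682559e+00,  1.16490297e-01,  1.44227353e+00,  3.67344442e-06,
        1.58398364e+00, -3.78102048e-02]), 'joint_vel': array([-0.00196061, -0.00020256,  0.00054251,  0.00044184,  0.00164518,
        0.00030288]), 'effort': array([ 1.00868991e-03, -7.34351921e+01, -6.34436917e+01, -6.82382961e-05,
        5.39132612e-03,  1.77230083e-05]), 'ee_pos': array([ 0.20698385, -0.64224377,  0.19765415]), 'tool_rot': array([-3.10236334e+00, -4.87585099e-01,  2.07893273e-04]), 'ft_force': array([ 0.13093919, -0.29302531, -0.84466621]), 'wrist_torque': array([-0.0092789 ,  0.0133363 , -0.03005062]), 'grasp_force': 0.0, 'finger_gap': 0.08572277317476919}
```

View pics/top.png

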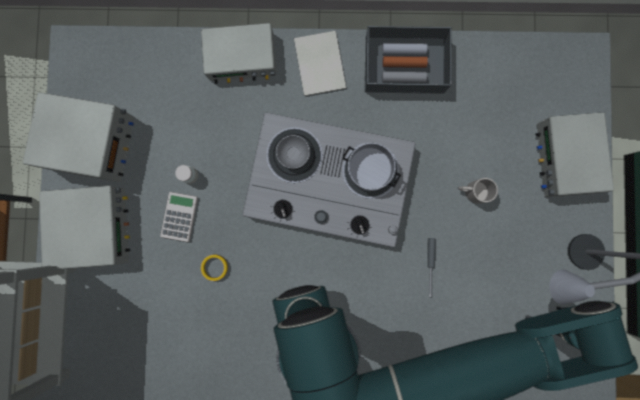

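Pot stands on the right plate (371,169), bowl on the left one (293,153); right selector is near (360,225), left (283,209), button (321,217), weight (393,230). I'll zoom in and measure.

```bash
python3 - <<'E'
from h import *
import pickle
f=pickle.load(open("top.pkl","rb"))
c=f["color"][190:250,240:410]; cv2.imwrite("pics/crop.png",cv2.resize(c[:,:,::-1],None,fx=4.7,fy=4.7,interpolation=cv2.INTER_CUBIC))
g=cv2.cvtColor(f["color"],cv2.COLOR_RGB2GRAY)
P={}
for n,(u,v),z in (("L",(283,209),.079),("R",(360,225),.079),("B",(321,217),.079)):
    m=np.zeros_like(g); m[v-13:v+14,u-13:u+14]=(g[v-13:v+14,u-13:u+14]<75)*255
    k,l,st,ce=cv2.connectedComponentsWithStats(m); i=1+np.argmax(st[1:,4])
    P[n]=ray(f,*ce[i],z); print(n,ce[i],st[i],P[n].round(4), f["z_map"][v,u])
d=P["L"]-P["R"]; print(np.linalg.norm(d), np.degrees(np.arctan2(-d[0],d[1])), (P["L"]+P["R"])/2)
E
```

```text
L [282.91143911 208.70848708] [274 200  19  19 271] [0.4965 0.1283 0.079 ] 1.4467207
R [359.61481481 224.48518519] [350 216  20  19 270] [ 0.4505 -0.1261  0.079 ] 1.4439436
B [321.63414634 217.36585366] [315 211  13  13  82] [ 0.4709 -0.0005  0.079 ] 1.459762
0.2585087133374789 -10.256832048537952 [0.47348531 0.00112618 0.079     ]
```

View pics/crop.png

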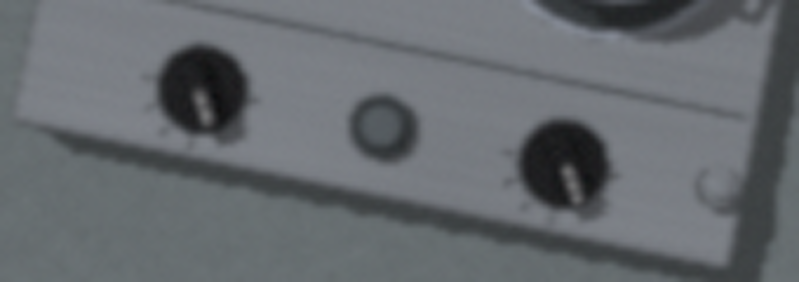

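Third-click reading: pointer of the right selector is about 60° in cooker coordinates (yaw about −10°), selector spacing 258 mm (should be 260), so positions are good. Moving there with the gripper shut, then a close look.

```bash
python3 -m crank '[[0.5,-0.5,0,0,0,0],[0.9,-1,0,0,0,0],[0.9,-1,0,0,0,0]]' 0 20; python3 -m crank '[[0.5,-0.5,0,0,0,0],[0.9,-1,0,0,0,0],[0.9,-1,0,0,0,0]]'; python3 -m crank '[[0.5,-0.5,0,0,0,0],[0.9,-1,0,0,0,0],[0.9,-1,0,0,0,0]]'; python3 -m crank '[[0.3,-0.4,0,0,0,0],[0.6,-0.7,0,0,0,0],[0.6,-0.7,0,0,0,0]]'
python3 - <<'E'
from h import *
f=grab("wrist"); save(f,"w1.png"); print(np.array(f["T_tool_cam"]).round(3),f["s"]["ee_pos"],f["s"]["tool_rot"],f["s"]["clock"])
for p in ([.4505,-.1261,.079],[.4709,-.0005,.079]): print(proj(f,p))
E
```

```text
clock: 0.42
ee_pos: [0.2631, -0.5171, 0.1985]
tool_rot: [-3.103, -0.491, -0.001]
ft_force: [0.0, -1.0, 1.0]
finger_gap: 0.0322
grasp_force: 0.0
clock: 0.8
ee_pos: [0.3179, -0.3949, 0.1986]
tool_rot: [3.103, 0.491, 0.001]
ft_force: [0.6, -0.3, -0.0]
finger_gap: 0.0
grasp_force: 0.0
clock: 1.18
ee_pos: [0.3729, -0.2724, 0.1985]
tool_rot: [3.103, 0.492, 0.0]
ft_force: [0.2, -0.5, -1.3]
finger_gap: 0.0001
grasp_force: 0.0
clock: 1.55
ee_pos: [0.4085, -0.1885, 0.1983]
tool_rot: [-3.103, -0.491, 0.0]
ft_force: [-0.6, -1.1, 0.0]
finger_gap: 0.0002
grasp_force: 0.0
[[ 0.    -0.955 -0.295  0.074]
 [ 1.     0.    -0.     0.001]
 [ 0.    -0.295  0.955 -0.175]
 [ 0.     0.     0.     1.   ]] [ 0.40845456 -0.1884797   0.19831226] [-3.10292826e+00 -4.91046168e-01  3.33366551e-04] 1.55
[262.21260568 110.99283476]
[111.57552187  33.02443341]
```

View pics/w1.png

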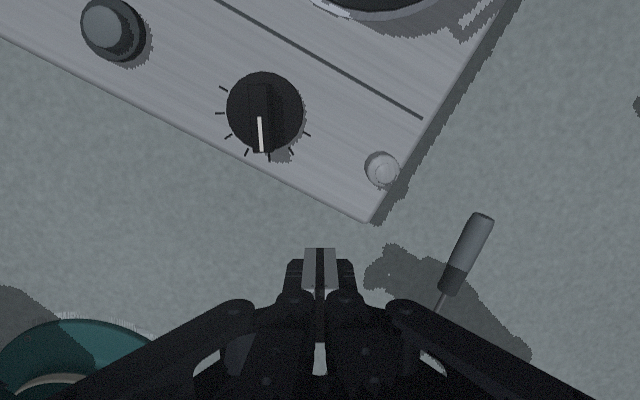

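Wrist view: right selector skirt centre (265,111) against predicted (262,111), white pointer line from (259,117) to (261,151), ticks from (224,88) round to (306,134); button (107,25); finger tips at (303–337, 250).

```bash
python3 - <<'E'
from h import *
f=grab("wrist"); g=cv2.cvtColor(f["color"],cv2.COLOR_RGB2GRAY)
print(f["fx"], 34/f["fx"]*f["z_map"][255,310], f["z_map"][255,310])
w=np.zeros_like(g); w[112:155,252:270]=(g[112:155,252:270]>140)*255
ys,xs=np.nonzero(w[:, :]); pts=np.array([ray(f,x,y,.105)[:2] for x,y in zip(xs,ys)])
vx,vy,x0,y0=cv2.fitLine(pts.astype(np.float32),cv2.DIST_L2,0,0,0).ravel(); print("line n",len(pts),vx,vy,x0,y0, np.ptp(pts,axis=0))
m=np.zeros_like(g); m[60:165,215:315]=(g[60:165,215:315]<60)*255
k,l,st,ce=cv2.connectedComponentsWithStats(m); i=1+np.argmax(st[1:,4])
# skirt: visible rim left/top -> min circle on z=.079 plane
c=np.array([ray(f,x,y,.079)[:2] for x,y in cv2.findContours((l==i).astype(np.uint8),0,1)[0][0][:,0]])
print("skirt",st[i],cv2.minEnclosingCircle(c.astype(np.float32)))
T={(224,88),(220,113),(228,135),(247,152),(270,156),(291,150),(306,134)}
t=np.array([ray(f,*p,.070)[:2] for p in sorted(T)])
A=np.c_[2*t,np.ones(len(t))]; s=np.linalg.lstsq(A,(t**2).sum(1),rcond=None)[0]; print("ticks centre",s[:2],np.sqrt(s[2]+s[0]**2+s[1]**2))
C=s[:2]; print("tick world dirs",np.sort(np.degrees(np.arctan2(*(t-C).T[::-1]))))
# front edge
a=ray(f,50,55,.07); b=ray(f,330,205,.07); 
for q in (50,200,330): 
    col=g[:,q].astype(int); r=slice(0,400); print(q,[y for y in range(25,225) if abs(col[y+2]-col[y-2])>18][:12])
print("pointer deg",np.degrees(np.arctan2(vy,vx)))
E
```

```text
348.3288295349809 0.014084465 0.14429486
line n 135 0.9464103 0.32296675 0.43535107 -0.13262835 [0.02814479 0.01231157]
skirt [ 225   71   78   90 4661] ((0.4459616541862488, -0.12988997995853424), 0.035940125584602356)
ticks centre [ 0.44991207 -0.12873029] 0.038648077833765435
tick world dirs [-158.93715856 -129.90428465 -101.35188256   78.92528304  110.08997493
  138.72290674  170.58920671]
50 [57, 58, 59, 60, 63, 64]
200 [135, 136, 137, 140, 141]
330 [61, 62, 63, 64, 65, 66, 67, 68, 69, 202, 203, 204]
pointer deg 18.842436
```

Ticks place the pointer at click 3 (60°), so the target is 150° (2.618); selector axis is about (0.450, −0.1275). Line up the finger's side face behind the bar.

```bash
python3 -m crank '[[0.4,-0.12,0.6,0,0,-0.51],[0.4,-0.12,0.6,0,0,-0.51],[0.4,-0.12,0.6,0,0,-0.51],[0.4,-0.12,0.6,0,0,-0.51],[0.4,-0.12,0.6,0,0,-0.51],[0.4,-0.12,0.6,0,0,-0.51],[0.4,-0.12,0.6,0,0,-0.51],[0.4,-0.12,0.6,0,0,-0.51],[0.4,-0.12,0.6,0,0,-0.51],[0.4,-0.12,0.6,0,0,-0.51],[0.4,-0.12,0.6,0,0,-0.51]]'
python3 - <<'E'
from h import *
f=grab("wrist"); save(f,"w2.png"); s=f["s"]; x=R.from_rotvec(s["tool_rot"]).as_matrix()[:,0]; print(s["qpos"],np.degrees(np.arctan2(x[1],x[0])))
print(proj(f,[.45,-.1275,.079]),proj(f,s["ee_pos"]))
E
```

```text
clock: 3.02
ee_pos: [0.4419, -0.1662, 0.1383]
tool_rot: [-1.814, -2.565, 0.0]
ft_force: [-0.7, -0.4, 0.3]
finger_gap: 0.0001
grasp_force: 0.0
[-4.13767111e-01 -3.18140360e-01  1.94061474e+00 -1.43677605e-04
  1.51934353e+00 -7.53311308e-01] 109.45487339026882
[352.35831006 155.97398022] [322.41184846 236.66640434]
```

View pics/w2.png

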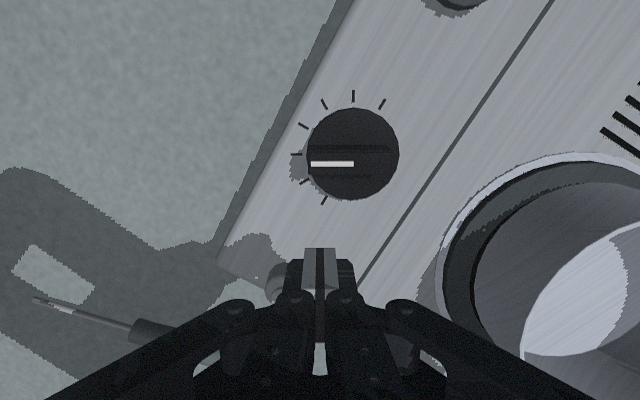

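The bar lies horizontally at (311–390, 155), square to the tool, with the fingers behind it at (303–337, 250); the weight (278,283) is clear. Descend, then creep to contact.

```bash
python3 -m crank '[[0,0,0.3,0,0,0],[0,0,0.51,0,0,0],[0,0,0.51,0,0,0],[0,0,0.51,0,0,0]]'; python3 -m crank '[[0.04,0,0,0,0,0],[0.08,0,0,0,0,0],[0.1,0,0,0,0,0],[0.12,0,0,0,0,0],[0.14,0,0,0,0,0],[0.14,0,0,0,0,0]]'
```

```text
clock: 3.58
ee_pos: [0.4424, -0.1656, 0.0884]
tool_rot: [1.81, 2.567, 0.0]
ft_force: [-0.5, -0.5, -0.2]
finger_gap: -0.0003
grasp_force: 0.0
clock: 4.32
ee_pos: [0.4373, -0.1521, 0.0874]
tool_rot: [-1.809, -2.568, -0.0]
ft_force: [0.9, 0.0, 0.5]
finger_gap: 0.0003
grasp_force: 0.0
```

```bash
python3 -m crank '[[0.013,-0.012,0,0,0,0.021],[0.028,-0.023,0,0,0,0.042],[0.042,-0.033,0,0,0,0.0625],[0.058,-0.042,0,0,0,0.083],[0.075,-0.052,0,0,0,0.104],[0.091,-0.057,0,0,0,0.125],[0.108,-0.063,0,0,0,0.146],[0.125,-0.068,0,0,0,0.167],[0.143,-0.071,0,0,0,0.1875],[0.161,-0.074,0,0,0,0.208],[0.179,-0.075,0,0,0,0.229],[0.197,-0.075,0,0,0,0.25],[0.197,-0.075,0,0,0,0.25]]'
python3 - <<'E'
from h import *
f=grab("wrist"); save(f,"w3.png"); s=f["s"]; T=R.from_rotvec(s["tool_rot"]).as_matrix(); x=T[:,0]; print(s["clock"],np.degrees(np.arctan2(x[1],x[0])), T.T@(s["ee_pos"]-[.45,-.1275,.079]), s["ft_force"])
print(proj(f,[.45,-.1275,.079]))
E
```

```text
clock: 5.95
ee_pos: [0.4236, -0.1362, 0.0874]
tool_rot: [2.654, 1.681, -0.0]
ft_force: [0.9, 0.2, 0.2]
finger_gap: 0.0003
grasp_force: 0.0
5.95 64.68763633482831 [-0.01911544 -0.0201336  -0.00839716] [0.94657148 0.17963138 0.18378416]
[357.51046376 196.77752267]
```

View pics/w3.png

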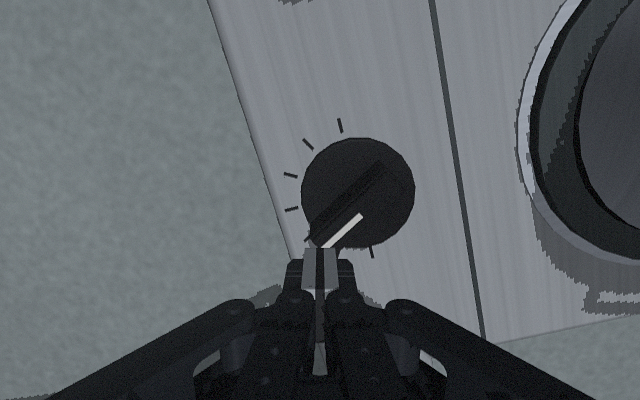

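The selector has not turned: the pointer line (362,216)–(322,248) is still at the old angle in cooker terms, and the finger tip edge (row 248) sits lower than the TCP's projection (row 237), with no force. I'll check where the finger surface really is from the depth map.

```bash
python3 - <<'E'
from h import *
f=grab("wrist"); T=np.array(f["T_tool_cam"]); g=cv2.cvtColor(f["color"],cv2.COLOR_RGB2GRAY)
def tp(u,v):
    z=f["z_map"][v,u]; return (T@[(u-f["cx"])/f["fx"]*z,(v-f["cy"])/f["fy"]*z,z,1])[:3].round(4)
for u in (310,322,332):
    for v in (236,240,244,246,248,250,254,260,270,285): print(u,v,g[v,u],tp(u,v))
W=cam(f)
def wp(u,v):
    z=f["z_map"][v,u]; return (W@[(u-f["cx"])/f["fx"]*z,(v-f["cy"])/f["fy"]*z,z,1])[:3].round(4)
print("line",wp(360,217),wp(330,240),"skirt",wp(390,200),wp(340,160))
E
```

```text
310 236 15 [ 0.0042 -0.0055 -0.0112]
310 240 92 [-0.011  -0.0064  0.0183]
310 244 89 [-0.0135 -0.0065  0.018 ]
310 246 88 [-0.0145 -0.0065  0.0175]
310 248 78 [ 0.0094 -0.0048 -0.0367]
310 250 87 [ 0.0097 -0.0047 -0.0393]
310 254 86 [ 0.0097 -0.0046 -0.0433]
310 260 84 [ 0.0092 -0.0045 -0.0476]
310 270 81 [ 0.0096 -0.0043 -0.0568]
310 285 75 [ 0.0098 -0.004  -0.0678]
322 236 30 [ 0.007   0.0005 -0.0178]
322 240 32 [ 0.0043  0.0005 -0.0166]
322 244 22 [ 0.0021  0.0005 -0.0165]
322 246 165 [ 0.0016  0.0005 -0.0177]
322 248 16 [ 0.0095  0.0004 -0.037 ]
322 250 24 [ 0.009   0.0004 -0.0379]
322 254 29 [ 0.0096  0.0004 -0.0431]
322 260 25 [ 0.0093  0.0003 -0.0479]
322 270 21 [ 0.0089  0.0003 -0.0554]
322 285 24 [ 0.01    0.0002 -0.0681]
332 236 85 [ 0.0068  0.0054 -0.0175]
332 240 178 [ 0.0049  0.0054 -0.0178]
332 244 176 [ 0.0027  0.0054 -0.0177]
332 246 25 [ 0.0014  0.0055 -0.0174]
332 248 81 [ 0.0094  0.0047 -0.0367]
332 250 86 [ 0.0096  0.0046 -0.0392]
332 254 83 [ 0.0092  0.0045 -0.0423]
332 260 86 [ 0.0087  0.0044 -0.0467]
332 270 88 [ 0.0094  0.0041 -0.0564]
332 285 85 [ 0.0089  0.0037 -0.0664]
line [ 0.4477 -0.1292  0.1047] [ 0.4299 -0.1334  0.106 ] skirt [ 0.464  -0.1276  0.1042] [ 0.4497 -0.1051  0.0778]
```

The visible fingertips end 36 mm short of the stated TCP (tool z = −0.0365, depth scale checked on bar top 0.105 and skirt 0.078), so the tip passed 19 mm above the bar and nothing was touched. Go back behind the bar and lower by 36 mm, gently.

```bash
python3 -m crank '[[-0.17,0.28,0,0,0,-0.25],[-0.17,0.28,0,0,0,-0.25],[-0.17,0.28,0,0,0,-0.25],[-0.17,0.28,0,0,0,-0.25],[-0.17,0.28,0,0,0,-0.25],[-0.17,0.28,0,0,0,-0.25]]'; python3 -m crank '[[0,0,0.05,0,0,0],[0,0,0.1,0,0,0],[0,0,0.15,0,0,0],[0,0,0.15,0,0,0]]'
python3 - <<'E'
from h import *
f=grab("wrist"); save(f,"w4.png"); s=f["s"]; T=R.from_rotvec(s["tool_rot"]).as_matrix(); x=T[:,0]; print(s["clock"],np.degrees(np.arctan2(x[1],x[0])), T.T@(s["ee_pos"]-[.45,-.1275,.079]), s["ft_force"])
E
```

```text
clock: 6.8
ee_pos: [0.4417, -0.1635, 0.0874]
tool_rot: [-1.813, -2.566, 0.0]
ft_force: [0.4, 0.1, 0.1]
finger_gap: 0.0004
grasp_force: 0.0
clock: 7.3
ee_pos: [0.4414, -0.1634, 0.0718]
tool_rot: [-1.809, -2.567, 0.0]
ft_force: [-0.1, -0.3, -0.3]
finger_gap: -0.0002
grasp_force: 0.0
7.3 109.6484006864122 [-0.03092312 -0.02016196  0.00717586] [-0.07918269 -0.30170229 -0.29051161]
```

View pics/w4.png

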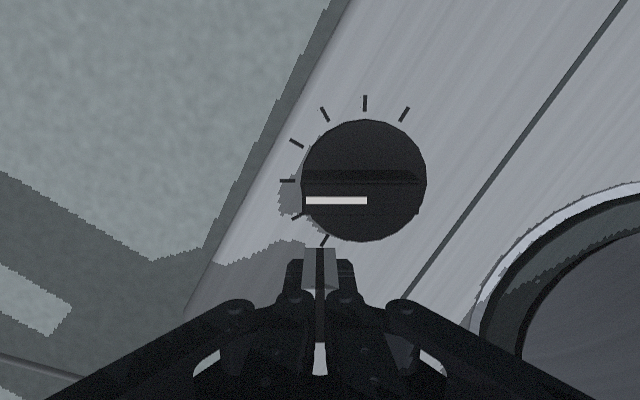

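The selector is unmoved (line (306–367, 201)); tip edge at (320,248) is over the panel, no force, confirming the tip is higher than stated. Continue down and creep to contact.

```bash
python3 -m crank '[[0,0,0.05,0,0,0],[0,0,0.1,0,0,0],[0,0,0.15,0,0,0],[0,0,0.2,0,0,0],[0,0,0.2,0,0,0]]'; python3 -m crank '[[0.04,0,0,0,0,0],[0.08,0,0,0,0,0],[0.1,0,0,0,0,0],[0.12,0,0,0,0,0],[0.12,0,0,0,0,0]]'
```

```text
clock: 7.98
ee_pos: [0.4414, -0.1634, 0.0519]
tool_rot: [-1.809, -2.568, 0.0]
ft_force: [-0.1, 0.5, 0.4]
finger_gap: -0.0002
grasp_force: 0.0
clock: 8.6
ee_pos: [0.4376, -0.1521, 0.0525]
tool_rot: [1.809, 2.568, 0.0]
ft_force: [-0.8, -0.0, 0.0]
finger_gap: 0.0
grasp_force: 0.0
```

```bash
python3 -m crank '[[0.013,-0.012,0,0,0,0.021],[0.028,-0.023,0,0,0,0.042],[0.042,-0.033,0,0,0,0.0625],[0.058,-0.042,0,0,0,0.083],[0.075,-0.052,0,0,0,0.104],[0.091,-0.057,0,0,0,0.125],[0.108,-0.063,0,0,0,0.146],[0.125,-0.068,0,0,0,0.167],[0.143,-0.071,0,0,0,0.1875],[0.161,-0.074,0,0,0,0.208],[0.179,-0.075,0,0,0,0.229],[0.197,-0.075,0,0,0,0.25],[0.197,-0.075,0,0,0,0.25]]'
python3 - <<'E'
from h import *
f=grab("wrist"); save(f,"w5.png"); s=f["s"]; T=R.from_rotvec(s["tool_rot"]).as_matrix(); x=T[:,0]; print(s["clock"],np.degrees(np.arctan2(x[1],x[0])), T.T@(s["ee_pos"]-[.45,-.1275,.079]), s["ft_force"])
E
```

```text
clock: 10.22
ee_pos: [0.4238, -0.1364, 0.0524]
tool_rot: [2.654, 1.681, -0.001]
ft_force: [-2.1, -1.6, 0.7]
finger_gap: 0.0001
grasp_force: 1.5
10.225 64.68325838402792 [-0.01920271 -0.01988053  0.0265832 ] [-2.11902532 -1.62009605  0.67962679]
```

View pics/w5.png

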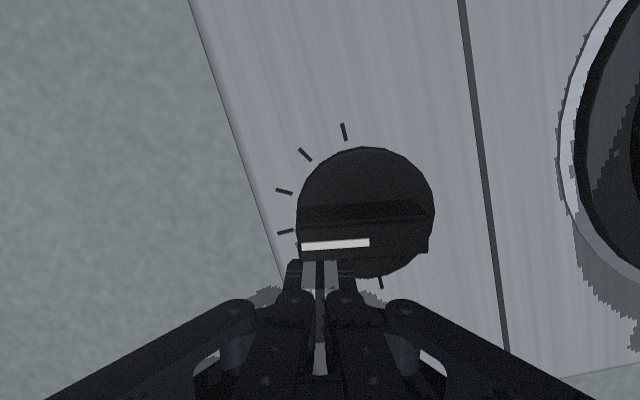

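The bar now turns with the finger: line (302,247)–(369,242), i.e. it lags the tool by about 4°, at about 101°. Push on another 38°, to about 139°, past the last detent hill.

```bash
python3 -m crank '[[0.013,-0.012,0,0,0,0.021],[0.028,-0.023,0,0,0,0.042],[0.042,-0.033,0,0,0,0.0625],[0.058,-0.042,0,0,0,0.083],[0.075,-0.052,0,0,0,0.104],[0.091,-0.057,0,0,0,0.125],[0.108,-0.063,0,0,0,0.146],[0.125,-0.068,0,0,0,0.167],[0.143,-0.071,0,0,0,0.1875],[0.163,-0.074,0,0,0,0.211],[0.163,-0.074,0,0,0,0.211]]'
cat > look.py <<'E'
from h import *
import sys
f=grab("wrist"); save(f,sys.argv[1]); s=f["s"]; T=R.from_rotvec(s["tool_rot"]).as_matrix(); x=T[:,0]; print(s["clock"],np.degrees(np.arctan2(x[1],x[0])), (T.T@(s["ee_pos"]-[.45,-.1275,.079])).round(4), s["ft_force"].round(1))
g=cv2.cvtColor(f["color"],cv2.COLOR_RGB2GRAY); u,v=proj(f,[.45,-.1275,.105]).astype(int); m=np.zeros_like(g); a,b=max(v-100,0),max(u-100,0)
sub=f["color"][a:v+100,b:u+100].astype(int); m[a:v+100,b:u+100]=(sub.min(2)>150)*255
k,l,st,ce=cv2.connectedComponentsWithStats(m)
for i in range(1,k):
    if 40<st[i,4]<2500:
        ys,xs=np.nonzero(l==i); p=np.array([ray(f,c,d,.105)[:2] for c,d in zip(xs,ys)]); vx,vy,x0,y0=cv2.fitLine(p.astype(np.float32),cv2.DIST_L2,0,0,0).ravel()
        d=np.array([vx,vy]); d*=np.sign(d@(np.array([x0,y0])-[.45,-.1275])); L=np.ptp(p@d)
        print("line",st[i],"len",L.round(4),"theta",(-90-10.3-np.degrees(np.arctan2(d[1],d[0])))%360,(x0,y0))
E
python3 look.py w6.png
```

```text
clock: 11.65
ee_pos: [0.4244, -0.1182, 0.0524]
tool_rot: [-3.056, -0.728, -0.0]
ft_force: [0.3, -0.4, -0.1]
finger_gap: 0.0003
grasp_force: 0.0
11.65 26.784668725235854 [-0.0187 -0.0199  0.0266] [ 0.3 -0.4 -0.1]
line [298 231  69  15 487] len 0.0259 theta 149.44632 (np.float32(0.44514015), np.float32(-0.11333008))
```

The detent has pulled the selector to 149.4° (target 150°) and the force is nil. Back off, rise, and go toward the start button.

```bash
python3 -m crank '[[-0.08,0,0,0,0,0],[-0.15,0,0,0,0,0],[-0.15,0,-0.3,0,0,0],[-0.15,0,-0.8,0,0,0],[-0.15,0,-0.8,0,0,0]]'; python3 -m crank '[[0.4,-0.4,0,0,0,0],[0.8,-0.85,0,0,0,0],[0.8,-0.85,0,0,0,0],[0.8,-0.85,0,0,0,0]]'; python3 look.py w7.png
python3 - <<'E'
from h import *
f=grab("wrist"); print(proj(f,[.471,0,.09]))
E
```

```text
clock: 12.32
ee_pos: [0.4119, -0.1258, 0.1362]
tool_rot: [3.054, 0.725, 0.008]
ft_force: [-0.2, -0.6, 0.9]
finger_gap: 0.0002
grasp_force: 0.0
clock: 12.82
ee_pos: [0.4438, -0.0133, 0.1319]
tool_rot: [3.056, 0.727, -0.001]
ft_force: [0.0, 0.1, -0.1]
finger_gap: -0.0
grasp_force: 0.0
12.825 26.747101198462374 [ 0.0458 -0.1048 -0.0529] [ 0.   0.1 -0.1]
line [438 277  39   8 149] len 0.0255 theta 150.25302 (np.float32(0.44527036), np.float32(-0.11336313))
[318.65633391 163.91719545]
```

View pics/w7.png

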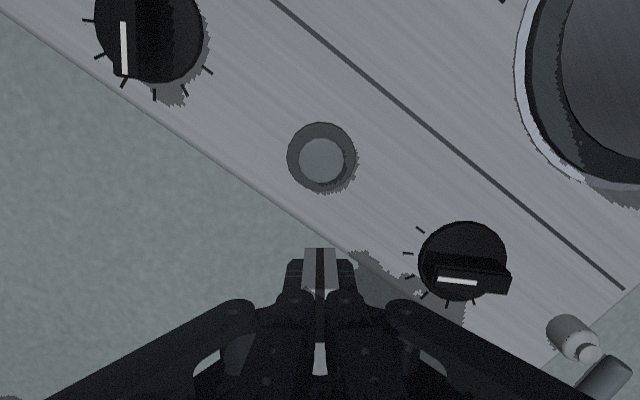

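The right selector rests at 150.25°; the button's upper face is at (321,160), the weight at (573,337) still stands.

```bash
python3 - <<'E'
from h import *
f=grab("wrist"); W=cam(f)
z=np.median(f["z_map"][152:168,313:329]); p=(W@[(321-f["cx"])/f["fx"]*z,(160-f["cy"])/f["fy"]*z,z,1])[:3]
s=f["s"]; T=R.from_rotvec(s["tool_rot"]).as_matrix(); print(p, "shift",T.T@(p-s["ee_pos"]))
E
```

```text
[ 4.74218295e-01 -3.67961205e-04  9.15312878e-02] shift [0.03335732 0.00129802 0.0405856 ]
```

```bash
python3 -m crank '[[0.33,0.01,0,0,0,0],[0.33,0.01,0.3,0,0,0],[0.33,0.01,0.6,0,0,0],[0.33,0.01,0.68,0,0,0],[0.33,0.01,0.72,0,0,0],[0.33,0.01,0.74,0,0,0],[0.33,0.01,0.74,0,0,0]]'; python3 -m crank '[[0,0,0.01,0,0,0],[0,0,0.02,0,0,0],[0,0,0.03,0,0,0],[0,0,0.04,0,0,0],[0,0,0.05,0,0,0],[0,0,0.05,0,0,0]]'
```

```text
clock: 13.85
ee_pos: [0.4744, 0.0007, 0.0592]
tool_rot: [3.056, 0.725, 0.002]
ft_force: [-0.3, 0.4, 0.4]
finger_gap: -0.0
grasp_force: 0.0
clock: 14.6
ee_pos: [0.4743, 0.0008, 0.0535]
tool_rot: [3.057, 0.725, 0.001]
ft_force: [3.4, -1.7, 4.1]
finger_gap: -0.0001
grasp_force: 2.3
```

```bash
python3 -m crank '[[0,0,0.01,0,0,0],[0,0,0.01,0,0,0],[0,0,0.01,0,0,0]]' | grep -E 'pos|ft'; python3 -m crank '[[0,0,0.01,0,0,0],[0,0,0.01,0,0,0],[0,0,0.01,0,0,0]]'| grep -E 'pos|ft'; python3 -m crank '[[0,0,0.01,0,0,0],[0,0,0.01,0,0,0],[0,0,0.01,0,0,0]]'| grep -E 'pos|ft'
```

```text
ee_pos: [0.4743, 0.0008, 0.053]
ft_force: [1.6, -2.1, 10.7]
ee_pos: [0.4745, 0.0007, 0.0529]
ft_force: [-3.8, -1.1, 19.8]
ee_pos: [0.4745, 0.0007, 0.0527]
ft_force: [-8.9, -1.1, 29.1]
```

Hard stop felt at z≈0.053. Release in steps, reading the spring force to confirm that it was the button's travel and not its housing.

```bash
for i in 1; do python3 -m crank '[[0,0,-0.025,0,0,0],[0,0,-0.025,0,0,0],[0,0,-0.025,0,0,0]]' | grep -E 'pos|ft'; python3 -m crank '[[0,0,-0.01,0,0,0],[0,0,-0.01,0,0,0],[0,0,-0.01,0,0,0]]'| grep -E 'pos|ft'; python3 -m crank '[[0,0,-0.015,0,0,0],[0,0,-0.015,0,0,0],[0,0,-0.015,0,0,0]]'| grep -E 'pos|ft'; python3 -m crank '[[0,0,-0.02,0,0,0],[0,0,-0.02,0,0,0],[0,0,-0.02,0,0,0]]'| grep -E 'pos|ft';python3 -m crank '[[0,0,-0.02,0,0,0],[0,0,-0.02,0,0,0],[0,0,-0.02,0,0,0]]'| grep -E 'pos|ft|clock'; done
python3 - <<'E'
from h import *
f=grab("wrist"); save(f,"w8.png"); W=cam(f)
g=f["z_map"]
for v in (205,215,225,230,235,240,244,247,250):
    z=g[v,320]; print(v,(W@[(320-f["cx"])/f["fx"]*z,(v-f["cy"])/f["fy"]*z,z,1])[:3].round(4))
E
```

```text
ee_pos: [0.4742, 0.0008, 0.0531]
ft_force: [2.6, -1.2, 7.2]
ee_pos: [0.4741, 0.0008, 0.0539]
ft_force: [3.4, -1.1, 4.6]
ee_pos: [0.4739, 0.0008, 0.0553]
ft_force: [2.0, 0.5, 4.1]
ee_pos: [0.4739, 0.0008, 0.0573]
ft_force: [0.9, 0.0, 3.3]
clock: 17.6
ee_pos: [0.4739, 0.0008, 0.0592]
ft_force: [-0.1, 0.3, 0.5]
205 [0.4939 0.0102 0.0753]
215 [0.4911 0.0088 0.0807]
225 [0.487  0.0067 0.0817]
230 [0.4864 0.0064 0.0863]
235 [0.4858 0.0061 0.0905]
240 [0.4834 0.0049 0.0899]
244 [0.4822 0.0043 0.0912]
247 [0.481  0.0037 0.0914]
250 [0.4826 0.0045 0.0983]
```

View pics/w8.png

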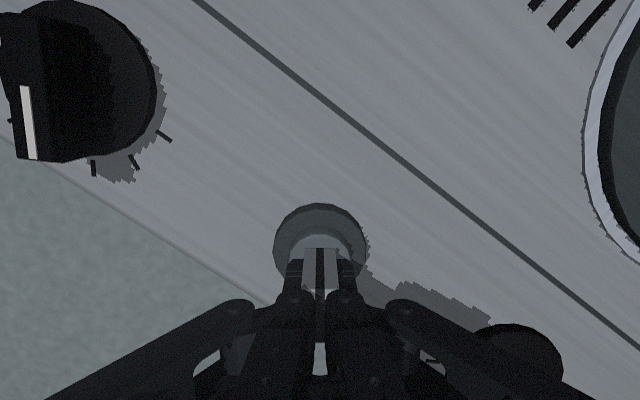

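The force followed the spring over the whole 6 mm (contact ≈0.059, stop ≈0.053) and the housing (0.082) lies below the pressed height; the picture shows the tip on the button (320,245), which is up again at 0.091. Rise clear, verify both selectors, and hand in.

```bash
python3 -m crank '[[0,0,-0.2,0,0,0],[0,0,-0.6,0,0,0],[-0.5,0,-1,0,0,0],[-0.5,0,-1,0,0,0],[-0.5,0,-1,0,0,0],[-0.5,0,-1,0,0,0]]'; python3 look.py w9.png
python3 - <<'E'
from h import *
f=grab("top"); save(f,"top2.png"); import pickle
a=pickle.load(open("top.pkl","rb"))
c=np.hstack([q["color"][120:250,160:510] for q in (a,f)]); cv2.imwrite("pics/cmp.png",cv2.resize(np.vstack([q["color"][120:250,160:510] for q in (a,f)])[:,:,::-1],None,fx=2.2,fy=2.2))
E
```

```text
clock: 18.4
ee_pos: [0.4294, -0.0214, 0.1586]
tool_rot: [-3.056, -0.725, 0.002]
ft_force: [0.4, -0.3, -0.5]
finger_gap: -0.0
grasp_force: 0.0
18.4 26.7008328527468 [ 0.0292 -0.1041 -0.0795] [ 0.4 -0.3 -0.5]
line [427 237  36   8 124] len 0.0254 theta 150.33853 (np.float32(0.44511268), np.float32(-0.11319515))
```

View pics/cmp.png

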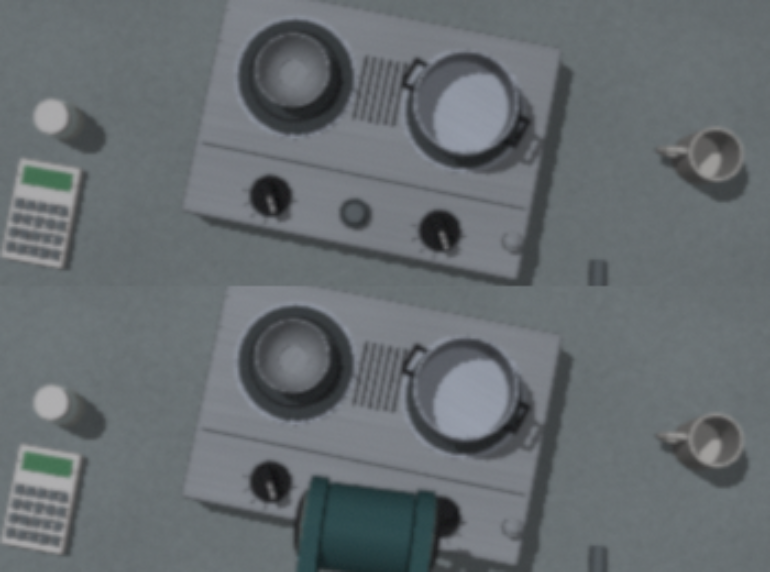

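Before (top) and after (bottom): pot, bowl, left selector, weight, mug, jar and calculator are all where they were, and the right selector reads 150.3° with the arm clear.

```bash
python3 -c "
from station import job_done; print(job_done())"
```

```text
the job is handed in; nothing more can be done
None
```

The right selector, in front of the pot's plate, went three clicks clockwise from 60° to 150°; the start button was then pressed to its stop and released, nothing else moved as far as the last pictures show, and the job was handed in after about 18.5 s.

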